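# Park the tube rotator with its mark up and latch it

### The arm

A 6-joint arm with a two-finger parallel gripper is mounted at the origin on the work surface. World frame = base frame: x ahead of the robot, y to its left, z up, the work surface at z = 0. Lengths are in m, angles in rad, forces in N, time in s.
With the tool pointing down it reaches from about 0.375 to 0.9 m from the base axis. Payload 3.1 kg.
Tool frame: the origin (TCP) lies at the very end of the fingers, on their centre line; the grasp point (between the pads) lies 19 mm behind it; z points along the fingers, y is the line along which they close (so a half turn about z gives the same grasp; the last joint's range is limited). The gripper opens to 85 mm and grips with 20 to 120 N. Pads are 22 mm wide; open, the fingers measure 114 mm over their backs; the gripper's body (76 mm by 85 mm) begins 54 mm behind the grasp point. The pads swing forward as they close: fully open they stand 13 mm farther back than shut.
Start: joints at [-1.417, 0.527, 1.433, -0, 1.181, -0.178], TCP at [0.204, -0.591, 0.231] pointing down, gripper open.
Joint ranges: [-3.08, 3.08], [-0.75, 2.2], [0.22, 2.44], [-1.43, 4.57], [0, 2.65], [-2.85, 2.85]. Speed limits (rad/s): [2.79, 2.79, 3.14, 3.14, 3.14, 3.14].

### API

Orientations are given as a rotation vector (axis times angle).
In Python, from workcell import ctrl gives the robot as it stands.
- The arm moves only by the shell command python3 jog.py FILE [FORCE], which reads ROWS from the file FILE. ROWS is 1 to 5 rows, one to a line, with the numbers parted by commas; each row has 5 numbers: dx, dy, dz in cm, then a turn about the tool's z in units of 0.2 rad, then the finger opening in m; each row shifts and turns the commanded pose from where the row before left it, along the tool's axes as they then stand; what a row does not reach is not made up. A row lasts 1/12 s, in which the tool goes at most 0.0417 m and 0.125 rad, less where a joint would pass 70% of its speed; a pose out of reach is approached as far as the arm can. The fingers move at their own pace and stop on an object; FORCE is the grip in N (left out, the last holds). Time passes only in rows, so rows that do not move let the fingers close. It prints the time, the measured TCP pose, the force, the opening and the grip force at its end. Input that does not fit is refused with a message, and nothing moves.
- ctrl.observe(): the state, without advancing time (a new reading comes with each control period).
- ctrl.camera(name): name is "scene" or "top" or "wrist"; returns the picture (384x512x3 uint8, red, green, blue); there is no depth.
- ctrl.camera_params(name): a dict with "fx", "fy", "cx", "cy" (pixels), "k1" (the pictures are not rectified: a ray, as slopes to the right and down, at radius r is drawn at 1 + k1 r^2 times it, then the intrinsics apply), "world_from_camera" (4x4, takes a point from camera to world coordinates). Camera axes: x right, y up, looking along -z (the intrinsics and any distortion apply to the point x, -y, -z); pixel columns grow to the right and rows downward; lengths in m; the calibration is good to about 2 mm. A picture is of the moment at which its call begins: read the wrist's pose just before it. camera_params takes no time and is no camera call; for the wrist camera it gives the pose at the moment of the call.
- ctrl.sign_off(): hands the job in; it is judged then, once.
The state is a dict: "time": time; "joints": joint angles; "dq": joint speeds; "tau": joint torques, N m; "tcp_pos": TCP position; "eef_rot": TCP orientation; "ft_force": force on the tool from outside, world axes, zero at the start; "wrist_torque": the same for the moment, N m; "grip_width": finger opening in m; "gripper_force": force on a finger pad.
Only numpy, scipy, OpenCV 4.12 (cv2) and the standard library are available. Lean on these libraries where they do the work, as an engineer would, in place of code of your own. Each camera call takes 0.05 s, during which the arm holds its last target. There are 200 camera calls.

### The job

Turn the rotor of the tube rotator gently by hand until its yellow mark faces straight up. Only then flip the latch's claw over so that it hooks behind the red keeper bar of the rotor, and swing the red lever all the way down towards the robot's side to lock the rotor there. Leave the other things on the bench where they are.

Things in the scene. Friction and masses are not known exactly. Their poses are not given: they have to be found in the camera images.
- rotator: White tube rotator fixed to the bench. Base plate 240 x 380 x 14 mm (x -140 to +100, y -184 to +196 in its frame). Origin: on the bench top under the rotor's middle. x points away from the robot at yaw 0 (yaw within 0.3 rad), z up. End supports: tailstock 50 x 22 mm at y = -150, drive housing 90 x 50 mm at y = +165, both 139 mm high.
- axis (a point): Middle of the rotor's axis, 110 mm above the bench; frame as the rotator's. The rotor turns between two centres about this frame's y. Along y: latch and keeper at -85 mm, tube drum -42 to +42 (radius 50 with its mark), star of pegs at +90, with 40 mm or more free either side of the pegs.
- rotor (a joint): Angle of the rotor (rad), which carries drum, mark, pegs and keeper. 0 or any multiple of 2 pi: mark straight up; growing: the mark tips towards the rotator's +x, away from the robot. Starts anywhere over 50 degrees from up. Turns endlessly, stays where it is left (drag about 0.09 N m and light damping).
- pegs (a point): Centre of the star of five round radial pegs on the rotor, 8 mm thick, from radius 22 to 60 mm, every 72 degrees; the yellow peg is in line with the mark, the others are steel. Frame turns with the rotor: z along the yellow peg, y along the axis. Push a peg with closed fingertips, from 40 deg before upright to 40 past, rising and falling with it (a level push on a leaning peg can bind).
- mark (a point): Middle of the outer face of the yellow mark, a strip 14 x 84 mm along the drum, 50 mm from the rotor's axis. Its z axis points radially outward: straight up when the rotor is set. The frame turns with the rotor.
- keeper (a point): Middle of the keeper bar, a red rod 8 mm thick, 33 mm long, parallel to the axis, between two arms (inner faces 28 mm apart), 58 mm from the rotor's axis, 90 degrees from the mark: with the mark up it is on the robot's side at axis height. The frame turns with the rotor.
- lever (a joint): Latch lever (rad): 0 = swung down, level towards the rotator's -x (robot's side); at the start 1.6 to 1.8, standing up. Stop at -0.08. A fork of two steel arms (28 mm over their outer faces) ending in a red grip plate. Stays where it is left (drag 0.05 N m). With the claw hooked it stretches the claw's spring (3 N/mm, 2 mm) and is held down over centre.
- lever_hinge (a point): Middle of the lever's hinge line, 116 mm above the bench, 95 mm on the robot's side of the rotor's axis, on an aluminium post; the hinge is parallel to the rotator's y. Frame as the rotator's.
- lever_tip (a point): Middle of the red grip plate, 26 mm (along the lever) x 36 x 8 mm, 82 mm from the lever's hinge. x axis points along the lever to its hinge. Some 5 N here swings it down.
- claw (a joint): Angle of the claw (rad) against the lever; the claw's elevation above the rotator's +x direction is claw - lever. About 3.8 at the start: it leans back to the robot's side, past upright, against or near its stop at 3.95. Pushed forward past upright it falls by its own weight onto the keeper. Hinged in the fork 12 mm from the lever's hinge; it swings freely.
- claw_bar (a point): Middle of the claw's blue thumb bar, a rod 7 mm thick, 84 mm long, parallel to y, 26 mm from the claw's hinge; its ends stick out 28 mm beyond the fork on either side and can be pushed there.
- claw_hook (a point): Middle of the claw's tooth (5 mm thick, 12 mm wide, reaching 12 mm below the claw's underside), 53.5 mm from the claw's hinge. x axis points along the claw, away from its hinge. Hooked: the tooth is on the rotor-axis side of the keeper bar and lower than the bar's top.
- bottle: White jar with blue cap, 56 mm wide, 85 mm high, upright, on the robot's side of the rotator's base plate. Origin at the underside. Bystander.
- amber: Amber bottle, 52 mm wide, 100 mm high, upright, beyond the rotator. Origin at the underside. Bystander.
- dish: Clear round dish, 84 mm wide, 28 mm high, by the drive housing end of the rotator. Origin at the underside. Bystander.
- tips_blue: Blue pipette-tip box with clear lid, 82 x 118 x 65 mm, near the rotator's tailstock end. Origin at the underside. Bystander.
- tips_yellow: Yellow pipette-tip box with clear lid, 82 x 118 x 65 mm, on the robot's right. Origin at the underside. Bystander.
- rack: Orange tube rack, 100 x 200 mm, 78 mm high with its tubes, on the robot's right. Origin at the underside. Bystander.

How it is judged:
On the way, in this order (a step that is already met when the one before it is completed fails the run):
1. the mark faces up while the latch is still open (angle between mark's own z axis and vertical below 0.14 rad and value of joint lever above 1 rad and velocity of joint rotor between -0.3 and 0.3 rad/s), for 0.2 s.
2. the claw lies hooked behind the keeper bar, the mark still up and the lever still standing (x of claw_hook in the frame of keeper between 0.003 and 0.03 m and z of claw_hook in the frame of keeper below 0.003 m and angle between mark's own z axis and vertical below 0.14 rad and value of joint lever above 1 rad), for 0.2 s.
3. the lever is swung down with the claw hooked (x of claw_hook in the frame of keeper between 0.003 and 0.03 m and z of claw_hook in the frame of keeper below 0.003 m and value of joint lever below 0.1 rad), for 0.2 s.
At the end, for the whole second after the job is handed in: The mark faces up within 0.14 rad (8 degrees), the claw's tooth is behind the keeper bar and below its top, the lever is down within 0.1 rad of level, and the rotor is still (all of step 3 and angle between mark's own z axis and vertical below 0.14 rad and velocity of joint rotor between -0.1 and 0.1 rad/s); the robot touches nothing.
It fails at once if the rotor is spun faster than 6 rad/s (velocity of joint rotor above 6 rad/s or velocity of joint rotor below -6 rad/s).
It fails at once if a bystander is moved by more than 25 mm (distance of any of bottle, amber, dish, tips_blue, tips_yellow, rack from where it was at the start of the episode above 0.025 m).
It also fails if it takes over 67 s, if anything falls off the work surface, if the arm or the gripper's body presses on something with over 40 N, if the wrist force passes 120 N, or if a joint passes its speed limit or range.

## Working session

There is one attempt and no reset: what is moved stays moved. The work goes in short steps, Python scripts to look and compute and a shell command to move; the robot and the scene stay as the last step left them, time stands still between calls to the robot, and variables do not carry over. Pictures are saved under pics/ and viewed, at most 10 in all, crops included, and the job is handed in when it is done.

```bash
ls; mkdir -p pics
python3 - <<'E'
from workcell import ctrl
import cv2
o=ctrl.observe(); print(o)
for n in("scene","top"):
    im=ctrl.camera(n); cv2.imwrite(f"pics/{n}0.png",im[:,:,::-1]); p=ctrl.camera_params(n); print(n,p)
E
```

```text
jog.py
pics
workcell.py
{'time': 0.0, 'joints': array([-1.41650319e+00,  5.28474931e-01,  1.43389886e+00, -4.92819001e-05,
        1.18140249e+00, -1.78495654e-01]), 'dq': array([-0.00063775, -0.00027532, -0.00069524, -0.00068995,  0.00105499,
        0.00104156]), 'tau': array([-4.65613684e-04, -4.42351842e+01, -1.78028280e+01, -2.87577777e-04,
        8.45984003e-03,  1.83851419e-06]), 'tcp_pos': array([ 0.20408038, -0.5899826 ,  0.23032933]), 'eef_rot': array([-3.09604339e+00, -5.20001848e-01,  3.00517804e-05]), 'ft_force': array([ 0.54379055, -0.09608047, -0.67200486]), 'wrist_torque': array([ 0.02191064, -0.00111874, -0.04024673]), 'gripper_force': 0.0, 'grip_width': 0.08499585538122845}
scene {'fx': 363.2070530316093, 'fy': 363.2070530316093, 'cx': 255.49786184680582, 'cy': 189.91391095332975, 'k1': -0.074014891929415, 'world_from_camera': array([[ 0.16270423, -0.65076526,  0.74164136,  1.36444969],
       [ 0.98667241,  0.10899619, -0.12081963, -0.19866305],
       [-0.00221087,  0.75141493,  0.65982627,  0.82286917],
       [ 0.        ,  0.        ,  0.        ,  1.        ]])}
top {'fx': 402.45363023919754, 'fy': 402.45363023919754, 'cx': 256.4861728153436, 'cy': 190.9198636500081, 'k1': -0.03490397502130045, 'world_from_camera': array([[ 0.00593632,  0.99261906, -0.12112868,  0.38445115],
       [-0.99973767,  0.00857079,  0.02123996, -0.0684638 ],
       [ 0.02212135,  0.12097081,  0.99240955,  1.44803051],
       [ 0.        ,  0.        ,  0.        ,  1.        ]])}
```
View pics/scene0.png

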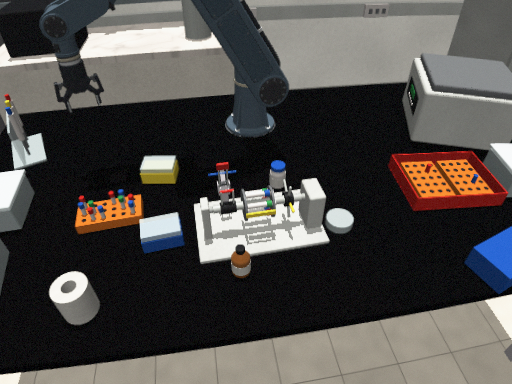

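View pics/top0.png

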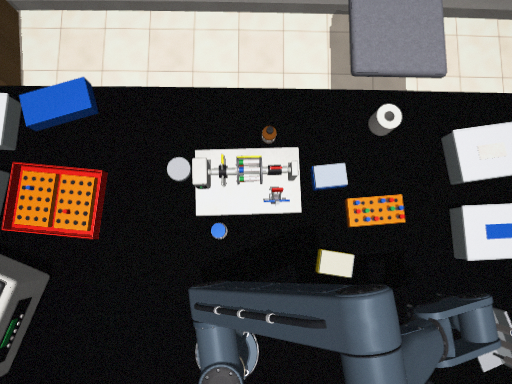

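Create h.py:
```python
import numpy as np, cv2
from workcell import ctrl
def ray(p,u,v):
    K=np.array([[p['fx'],0,p['cx']],[0,p['fy'],p['cy']],[0,0,1]]); 
    q=cv2.undistortPoints(np.array([[[u,v]]],float),K,np.array([p['k1'],0,0,0.]))[0,0]
    T=p['world_from_camera']; d=T[:3,:3]@np.array([q[0],-q[1],-1]); return T[:3,3],d
def onz(p,u,v,z):
    o,d=ray(p,u,v); return o+d*(z-o[2])/d[2]
def proj(p,X):
    T=p['world_from_camera']; c=T[:3,:3].T@(np.asarray(X,float)-T[:3,3]); a,b=c[0]/-c[2],-c[1]/-c[2]
    s=1+p['k1']*(a*a+b*b); return np.array([p['cx']+p['fx']*a*s,p['cy']+p['fy']*b*s])
def onplane(p,u,v,P,n):
    o,d=ray(p,u,v); return o+d*(np.dot(np.asarray(P)-o,n)/np.dot(d,n))
```

Run:
```python
from h import *
im=cv2.imread('pics/top0.png'); p=ctrl.camera_params('top')
m=(im.min(2)>150).astype(np.uint8)*255; m[:140]=0;m[225:]=0;m[:,:194-2]=0;m[:,304:]=0
m=cv2.morphologyEx(m,cv2.MORPH_CLOSE,np.ones((15,15)))
c=max(cv2.findContours(m,0,2)[0],key=cv2.contourArea)
hull=cv2.convexHull(c); 
print(cv2.approxPolyDP(hull,4,True)[:,0])
# robot-side edge & right edge: fit on base-plate height
pts=np.array([onz(p,u,v,.014)[:2] for u,v in c[:,0]])
print(cv2.minAreaRect(pts.astype(np.float32)))
cv2.imwrite('pics/t1.png',cv2.resize(im[140:225,185:310],None,fx=6,fy=6,interpolation=2))
s=cv2.imread('pics/scene0.png')
cv2.imwrite('pics/s1.png',cv2.resize(s[150:265,185:335],None,fx=5.2,fy=5.2,interpolation=2))
```

```text
[[298 148]
 [300 212]
 [196 215]
 [195 150]]
((0.596602201461792, -0.061167970299720764), (0.23961137235164642, 0.387440949678421), 2.2480907440185547)
```

View pics/t1.png

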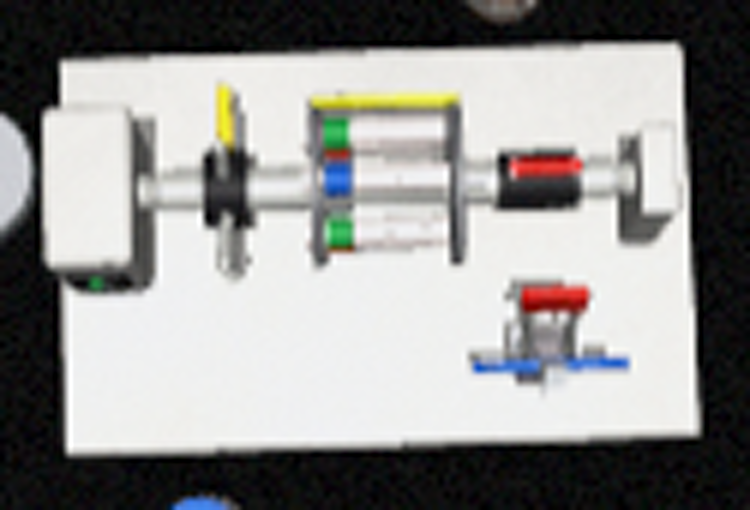

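View pics/s1.png

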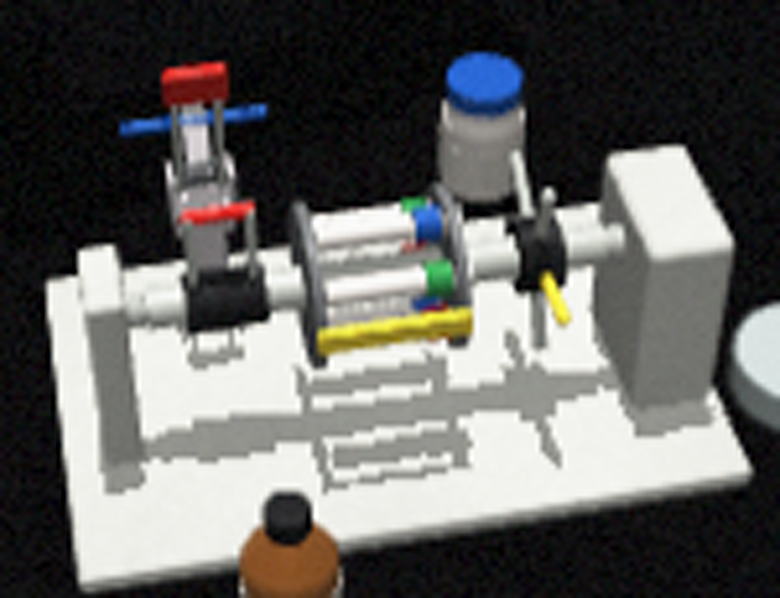

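```bash
cat >> h.py <<'E'
def mask(im,col):
    hsv=cv2.cvtColor(im,cv2.COLOR_BGR2HSV); h,s,v=cv2.split(hsv)
    r={'y':(h>22)&(h<35),'r':(h<6)|(h>174),'b':(h>100)&(h<125)}[col]
    return (r&(s>140)&(v>80)).astype(np.uint8)
def blobs(im,col,box,amin=4):
    m=mask(im,col); k=np.zeros_like(m); u0,v0,u1,v1=box; k[v0:v1,u0:u1]=m[v0:v1,u0:u1]
    n,l,st,ce=cv2.connectedComponentsWithStats(k)
    out=[]
    for i in range(1,n):
        if st[i,4]>=amin:
            q=np.argwhere(l==i)[:,::-1].astype(float); c=q.mean(0); w=np.linalg.svd(q-c,full_matrices=False)[2][0]; t=(q-c)@w
            out.append((st[i,4],c,c+w*t.min(),c+w*t.max()))
    return out
E
python3 - <<'E'
from h import *
im=cv2.imread('pics/top0.png'); p=ctrl.camera_params('top'); g=im.min(2).astype(float)
def edge(vert,rng,a,b):
    P=[]
    for k in rng:
        l=g[k,a:b] if vert else g[a:b,k]
        d=np.abs(np.diff(l)); 
        if d.max()<40: continue
        x=a+(d*np.arange(len(d))).sum()/d.sum()*0
        d=d*(d>15); x=a+.5+(d*np.arange(len(d))).sum()/d.sum()
        P.append(onz(p,*( (x,k) if vert else (k,x)),.014)[:2])
    P=np.array(P); vx,vy,x0,y0=cv2.fitLine(P.astype(np.float32),cv2.DIST_HUBER,0,.001,.001).ravel(); return np.array([x0,y0]),np.array([vx,vy])*np.sign(vy if not vert else vx)
near=edge(0,range(203,295,2),206,222); far=edge(0,range(212,258,2),140,156); right=edge(1,range(158,206,2),292,308); 
for n,e in zip(('near','far','right'),(near,far,right)): print(n,e, np.degrees(np.arctan2(-e[1][0],e[1][1])) if n!='right' else np.degrees(np.arctan2(e[1][1],e[1][0])))
yaw=np.arctan2(-near[1][0],near[1][1]); ex=np.array([np.cos(yaw),np.sin(yaw)]); ey=np.array([-ex[1],ex[0]])
print('width',(far[0]-near[0])@ex)
xo=((far[0]@ex-.1)+(near[0]@ex+.14))/2; yo=right[0]@ey+.184; O=ex*xo+ey*yo
print('O',O,'yaw',yaw); np.save('rot.npy',[*O,yaw])
W=lambda x,y,z:np.array([*(O+ex*x+ey*y),z])
E3=np.array([*ey,0])
for n,box in(('top',(192,145,304,220)),('scene',(195,155,325,240))):
    im=cv2.imread(f'pics/{n}0.png'); p=ctrl.camera_params(n)
    for c in 'yrb':
        for a,ce,e1,e2 in blobs(im,c,box):
            print(n,c,a,ce.round(1),e1,e2)
            for yy in(.09,0,-.085):
                q=[onplane(p,*e,W(0,yy,0),E3) for e in(ce,e1,e2)]
                print('   y',yy,[( (np.r_[(v[:2]-O)@ex,v[2]-.11]*1000).round(0)).tolist() for v in q])
E
```

```text
near (array([ 0.47677565, -0.06953758], dtype=float32), array([-0.03909648,  0.99923545], dtype=float32)) 2.2406342
far (array([ 0.71326876, -0.02015765], dtype=float32), array([-0.00803195,  0.99996775], dtype=float32)) 0.4602019
right (array([ 0.62059015, -0.2541928 ], dtype=float32), array([0.99914813, 0.04126773], dtype=float32)) 2.3651383
width 0.23824288
O [ 0.61603063 -0.07023042] yaw 0.039106447
top y 23 [221.9 159.5] [221.28127712 154.96066461] [222.55410939 164.06235588]
   y 0.09 [[45.0, -17.0], [54.0, 13.0], [35.0, -49.0]]
   y 0 [[-269.0, 1523.0], [-270.0, 1519.0], [-268.0, 1528.0]]
   y -0.085 [[-565.0, 2978.0], [-577.0, 2941.0], [-553.0, 3016.0]]
top y 40 [249.2 156.6] [236.99633382 156.76498173] [260.00633398 156.40603605]
   y 0.09 [[-1798.0, 8830.0], [589.0, -2578.0], [-667.0, 3423.0]]
   y 0 [[-17.0, 314.0], [-343.0, 1873.0], [-172.0, 1053.0]]
   y -0.085 [[1665.0, -7728.0], [-1225.0, 6077.0], [295.0, -1184.0]]
top r 31 [275.6 167. ] [270.00225129 167.12998849] [280.9989528  166.93953493]
   y 0.09 [[-418.0, 2372.0], [-461.0, 2610.0], [-390.0, 2217.0]]
   y 0 [[-20
[... 2836 characters left out ...]
849]
   y 0.09 [[-4191.0, -3203.0], [-2972.0, -2233.0], [-6520.0, -5057.0]]
   y 0 [[-2397.0, -1780.0], [-1622.0, -1162.0], [-3880.0, -2959.0]]
   y -0.085 [[-704.0, -435.0], [-346.0, -151.0], [-1387.0, -979.0]]
scene b 30 [267.  192.4] [267.1630428  188.89702064] [266.81520668 195.10176003]
   y 0.09 [[-257.0, -203.0], [-255.0, -184.0], [-258.0, -218.0]]
   y 0 [[107.0, 130.0], [108.0, 142.0], [106.0, 120.0]]
   y -0.085 [[450.0, 444.0], [450.0, 450.0], [449.0, 440.0]]
scene b 6 [266.5 207.5] [265. 208.] [268. 207.]
   y 0.09 [[-258.0, -284.0], [-283.0, -311.0], [-234.0, -259.0]]
   y 0 [[106.0, 78.0], [90.0, 61.0], [121.0, 94.0]]
   y -0.085 [[449.0, 421.0], [442.0, 413.0], [456.0, 428.0]]
```

```bash
cat >> h.py <<'E'
def tri(pa,a,pb,b):
    A=np.zeros((3,3));B=np.zeros(3)
    for p,u in((pa,a),(pb,b)):
        o,d=ray(p,*u); d=d/np.linalg.norm(d); M=np.eye(3)-np.outer(d,d); A+=M;B+=M@o
    return np.linalg.solve(A,B)
def loc(X):
    O0,O1,y=np.load('rot.npy'); c,s=np.cos(y),np.sin(y); d=np.array([X[0]-O0,X[1]-O1]); return np.array([c*d[0]+s*d[1],-s*d[0]+c*d[1],X[2]])
def W(x,y,z):
    O0,O1,a=np.load('rot.npy'); c,s=np.cos(a),np.sin(a); return np.array([O0+c*x-s*y,O1+s*x+c*y,z])
E
python3 - <<'E'
from h import *
t=ctrl.camera_params('top'); s=ctrl.camera_params('scene')
for n,a,b in(('peg',(221.9,159.5),(291,206.3)),('mark',(249.2,156.6),(260.9,213.1)),('keeper',(275.6,167),(227,190.6)),('plate',(276.9,189.5),(222.2,165.3)),('bar',(276.3,200.6),(221.7,172.6)),('barL',(264,201),(235.5,170.8)),('barR',(288.3,200),(207.6,174.5)),('bottle',(219,231),(277.7,165.5))):
    X=tri(t,a,s,b); print(n,X.round(3),(loc(X)*1000).round(0))
E
```

```text
peg [0.653 0.019 0.114] [ 40.  88. 114.]
mark [ 0.664 -0.071  0.113] [ 48.  -2. 113.]
keeper [ 0.619 -0.157  0.169] [ -0. -86. 169.]
plate [ 0.542 -0.16   0.198] [-77. -86. 198.]
bar [ 0.512 -0.161  0.148] [-108.  -87.  148.]
barL [ 0.51  -0.12   0.148] [-108.  -46.  148.]
barR [ 0.514 -0.202  0.148] [-107. -128.  148.]
bottle [0.414 0.03  0.076] [-198.  108.   76.]
```

The rows are not in the units I measure in: shifts go in cm and turns go in units of 0.2 rad. I convert before sending: -0.01 m is -1, -0.125 rad is -0.625.

```bash
echo '0,0,-1,-0.625,0
0,0,-1,-0.625,0
0,0,-1,-0.625,0
0,0,-1,-0.625,0
0,0,-1,-0.625,0' > rows.txt && python3 jog.py rows.txt 20; echo '0,0,-1,-0.625,0
0,0,-1,-0.625,0
0,0,-1,-0.625,0
0,0,-1,-0.625,0
0,0,-1,-0.625,0' > rows.txt && python3 jog.py rows.txt;echo '0,0,0,-0.13,0
0,0,0,0,0' > rows.txt && python3 jog.py rows.txt
python3 - <<'E'
from h import *
o=ctrl.observe(); R=cv2.Rodrigues(o['eef_rot'])[0]; print(R.round(3),o['joints'],o['grip_width'])
print((loc(o['tcp_pos'])*1000).round(1))
E
```

```text
time: 0.52
tcp_pos: [0.2041, -0.5902, 0.2811]
eef_rot: [-2.782, -1.456, -0.001]
ft_force: [-0.1, -0.5, 0.1]
grip_width: 0.0255
gripper_force: 0.0
time: 0.93
tcp_pos: [0.2041, -0.5902, 0.3311]
eef_rot: [-2.2, -2.241, -0.001]
ft_force: [-0.2, 0.4, -0.5]
grip_width: 0.0005
gripper_force: 0.0
time: 1.1
tcp_pos: [0.2042, -0.5907, 0.3316]
eef_rot: [2.178, 2.263, -0.0]
ft_force: [-0.3, -0.1, 0.1]
grip_width: -0.0002
gripper_force: 0.0
[[-0.038  0.999  0.   ]
 [ 0.999  0.038 -0.001]
 [-0.001  0.    -1.   ]] [-1.41650087e+00  4.35888450e-01  1.30539151e+00 -6.20487870e-06
  1.39980175e+00 -1.45484295e+00] -0.0001632198775500402
[-431.9 -504.   331.6]
```

```bash
for i in 1; do echo '3.13,2.51,0,0,0
3.13,2.51,0,0,0
3.13,2.51,0,0,0
3.13,2.51,0,0,0
3.13,2.51,0,0,0' > rows.txt && python3 jog.py rows.txt; done;  echo '3.13,2.51,0,0,0
3.13,2.51,0,0,0
3.13,2.51,0,0,0
3.13,2.51,0,0,0
3.13,2.51,0,0,0' > rows.txt && python3 jog.py rows.txt;  echo '3.13,2.51,0,0,0
3.13,2.51,0,0,0
3.13,2.51,0,0,0
3.13,2.51,0,0,0
3.13,2.51,0,0,0' > rows.txt && python3 jog.py rows.txt; echo '3.13,2.51,0,0,0
3.13,2.51,0,0,0
3.13,2.51,0,0,0
3.13,2.51,0,0,0
0,0,0,0,0' > rows.txt && python3 jog.py rows.txt
cat > st.py <<'E'
from h import *
o=ctrl.observe(); print('t',round(o['time'],2),'loc',(loc(o['tcp_pos'])*1000).round(1),'F',o['ft_force'].round(1),'yawerr',round(float(np.arctan2(*cv2.Rodrigues(o['eef_rot'])[0][[1,0],1])-np.load('rot.npy')[2]),4))
E
python3 st.py
```

```text
time: 1.52
tcp_pos: [0.3241, -0.4275, 0.3305]
eef_rot: [-2.18, -2.26, -0.001]
ft_force: [1.2, 0.1, -0.6]
grip_width: 0.0001
gripper_force: 0.0
time: 1.93
tcp_pos: [0.4436, -0.2663, 0.3307]
eef_rot: [-2.179, -2.261, -0.0]
ft_force: [1.3, 0.5, 0.3]
grip_width: 0.0001
gripper_force: 0.0
time: 2.35
tcp_pos: [0.563, -0.1052, 0.3306]
eef_rot: [-2.179, -2.261, 0.001]
ft_force: [-0.1, -0.3, 0.8]
grip_width: -0.0003
gripper_force: 0.0
time: 2.77
tcp_pos: [0.661, 0.0282, 0.3297]
eef_rot: [-2.172, -2.268, -0.006]
ft_force: [-0.1, 0.1, 0.8]
grip_width: -0.0
gripper_force: 0.0
t 2.77 loc [ 48.8  96.6 329.7] F [-0.1  0.1  0.8] yawerr 0.0043
```

```bash
echo '-0.6,0,3.5,0,0
0,0,3.5,0,0
0,0,3.5,0,0
0,0,3.5,0,0
0,0,3,0,0' > rows.txt && python3 jog.py rows.txt; echo '0,0,1.5,0,0
0,0,0,0,0' > rows.txt && python3 jog.py rows.txt; python3 st.py
python3 - <<'E'
from h import *
im=ctrl.camera('scene')[:,:,::-1]; cv2.imwrite('pics/s2.png',cv2.resize(im[120:245,195:335],None,fx=4.8,fy=4.8,interpolation=2))
E
```

```text
time: 3.18
tcp_pos: [0.6566, 0.0156, 0.1582]
eef_rot: [-2.178, -2.26, 0.004]
ft_force: [-0.9, -0.1, -0.8]
grip_width: 0.0001
gripper_force: 0.0
time: 3.35
tcp_pos: [0.6542, 0.0158, 0.1407]
eef_rot: [-2.174, -2.255, 0.011]
ft_force: [-0.4, 0.3, -0.3]
grip_width: 0.0
gripper_force: 0.0
t 3.35 loc [ 41.5  84.5 140.7] F [-0.4  0.3 -0.3] yawerr -0.0023
```

View pics/s2.png

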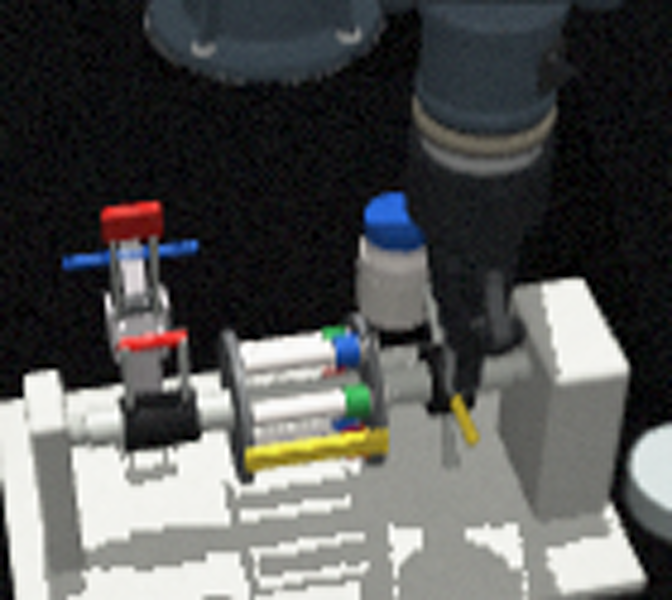

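In the tool's units: -0.009 m is -0.9, 0.004 m is 0.4.

```bash
echo '0.4,-0.9,-0.2,0,0
0,-0.9,-0.2,0,0
0,-0.9,0,0,0
0,-0.9,0,0,0' > rows.txt && python3 jog.py rows.txt; python3 st.py; echo '0,-0.9,0,0,0
0,-0.6,0.2,0,0
0,0,0,0,0' > rows.txt && python3 jog.py rows.txt; python3 st.py
cat > ang.py <<'E'
from h import *
# rotor angle from yellow mark / keeper / yellow peg seen in two views
t=ctrl.camera_params('top'); s=ctrl.camera_params('scene')
a=ctrl.camera('top')[:,:,::-1].copy(); b=ctrl.camera('scene')[:,:,::-1].copy()
for c in 'yrb':
    A=sorted(blobs(a,c,(192,145,304,222)),key=lambda q:-q[0])[:3]; B=sorted(blobs(b,c,(195,150,325,240)),key=lambda q:-q[0])[:4]
    for p in A:
        for q in B:
            X=loc(tri(t,p[1],s,q[1])); o,d=ray(t,*p[1]); e,f=ray(s,*q[1]); n=np.cross(d,f); gap=abs((o-e)@n)/np.linalg.norm(n)
            if gap<.004 and .05<X[2]<.23: print(c,(X*1000).round(0),p[0],q[0],'gap',round(gap,4),'angle',np.degrees(np.arctan2(X[0],X[2]-.11)).round(1))
cv2.imwrite('pics/s_last.png',b); cv2.imwrite('pics/t_last.png',a)
E
python3 ang.py
```

```text
time: 3.73
tcp_pos: [0.6235, 0.0184, 0.1531]
eef_rot: [2.175, 2.259, 0.007]
ft_force: [3.2, 0.3, 0.7]
grip_width: 0.0002
gripper_force: 1.4
t 3.73 loc [ 10.9  88.2 153.1] F [3.2 0.3 0.7] yawerr -0.0011
time: 3.98
tcp_pos: [0.6049, 0.0178, 0.1485]
eef_rot: [-2.177, -2.262, 0.003]
ft_force: [0.5, -0.0, 0.1]
grip_width: 0.0002
gripper_force: 0.3
t 3.98 loc [ -7.7  88.4 148.5] F [ 0.5 -0.   0.1] yawerr -0.001
y [ 33.  -3. 145.] 72 159 gap 0.0024 angle 43.8
r [-77. -87. 198.] 43 92 gap 0.0011 angle -41.4
r [-42. -87. 149.] 20 27 gap 0.0009 angle -47.0
r [ 28.  27. 116.] 7 25 gap 0.0006 angle 78.3
b [-24.  25. 134.] 19 23 gap 0.0011 angle -44.9
```

In the tool's units: 0.01 m is 1, -0.03 m is -3.

```bash
echo '0,-0.7,0.2,0,0
0,-0.4,0.1,0,0
0,0,0,0,0
0,0.6,-2,0,0
0,1,-3,0,0' > rows.txt && python3 jog.py rows.txt; echo '0,3,0,0,0
0,2.5,0,0,0
0,0,0,0,0
0,0,0,0,0' > rows.txt && python3 jog.py rows.txt; python3 st.py; python3 ang.py
```

```text
time: 4.5
tcp_pos: [0.6076, 0.0185, 0.1919]
eef_rot: [-2.172, -2.255, 0.012]
ft_force: [1.1, 0.0, -0.5]
grip_width: 0.0001
gripper_force: 0.0
time: 4.83
tcp_pos: [0.6669, 0.0201, 0.1944]
eef_rot: [-2.177, -2.262, 0.003]
ft_force: [-0.6, -0.1, -0.9]
grip_width: 0.0003
gripper_force: 0.0
t 4.83 loc [ 54.4  88.3 194.4] F [-0.6 -0.1 -0.9] yawerr -0.0008
y [ 25.  -2. 149.] 90 146 gap 0.0015 angle 32.6
r [-77. -86. 198.] 43 92 gap 0.0009 angle -41.4
b [-107. -115.  149.] 10 26 gap 0.0027 angle -70.0
```

```bash
echo '0,0,3,0,0
0,0,2.2,0,0
0,-0.8,0,0,0
0,-0.8,-0.2,0,0
0,-0.8,-0.2,0,0' > rows.txt && python3 jog.py rows.txt;echo '0,-0.6,-0.2,0,0
0,-0.5,-0.1,0,0
0,0,0,0,0' > rows.txt && python3 jog.py rows.txt; python3 st.py; python3 ang.py
```

```text
time: 5.35
tcp_pos: [0.6424, 0.0192, 0.148]
eef_rot: [2.179, 2.263, 0.0]
ft_force: [2.0, 0.2, -1.2]
grip_width: 0.0004
gripper_force: 1.0
time: 5.6
tcp_pos: [0.6314, 0.0186, 0.1522]
eef_rot: [2.178, 2.263, 0.001]
ft_force: [-0.4, -0.2, -0.2]
grip_width: -0.0001
gripper_force: 0.0
t 5.6 loc [ 18.8  88.2 152.2] F [-0.4 -0.2 -0.2] yawerr -0.001
y [ -0.  -1. 157.] 93 137 gap 0.0028 angle -0.3
r [-75. -86. 199.] 59 90 gap 0.0025 angle -40.1
r [ 18.  26. 140.] 12 31 gap 0.0005 angle 30.6
r [28. 26. 86.] 12 10 gap 0.003 angle 130.6
b [ 36.  25. 114.] 10 27 gap 0.0005 angle 83.7
```

```bash
echo '0,0.4,-0.5,0,0
0,0.2,-3,0,0
0,0,-3.5,0,0
0,0,-3,0,0
0,0,0,0,0' > rows.txt && python3 jog.py rows.txt; echo '-2.35,-2.67,0,0,0
-2.35,-2.67,0,0,0
-2.35,-2.67,0,0,0
-2.35,-2.67,0,0,0
-2.35,-2.67,0,0,0' > rows.txt && python3 jog.py rows.txt;echo '-2.35,-2.67,0,0,0
0,0,0,0,0
0,0,0,0,0' > rows.txt && python3 jog.py rows.txt; python3 st.py; python3 ang.py
python3 - <<'E'
from h import *
im=cv2.imread('pics/s_last.png'); cv2.imwrite('pics/s3.png',cv2.resize(im[120:245,195:335],None,fx=4.8,fy=4.8,interpolation=2))
E
```

```text
time: 6.12
tcp_pos: [0.6429, 0.0185, 0.2581]
eef_rot: [2.17, 2.255, 0.013]
ft_force: [0.5, -0.8, -0.0]
grip_width: -0.0001
gripper_force: 0.0
time: 6.53
tcp_pos: [0.5083, -0.1043, 0.2504]
eef_rot: [-2.178, -2.264, 0.0]
ft_force: [-0.8, 0.1, -0.3]
grip_width: -0.0003
gripper_force: 0.0
time: 6.78
tcp_pos: [0.4829, -0.1292, 0.2506]
eef_rot: [-2.183, -2.259, -0.0]
ft_force: [-0.3, -0.2, -0.2]
grip_width: 0.0002
gripper_force: 0.0
t 6.78 loc [-135.4  -53.7  250.6] F [-0.3 -0.2 -0.2] yawerr -0.0047
y [ -0.  -1. 157.] 93 137 gap 0.0018 angle -0.2
y [  1.  88. 148.] 9 32 gap 0.0014 angle 1.3
r [ 18.  26. 140.] 12 31 gap 0.0005 angle 30.6
r [28. 26. 86.] 12 10 gap 0.003 angle 130.6
b [ 35.  26. 113.] 8 28 gap 0.0009 angle 84.4
```

View pics/s3.png

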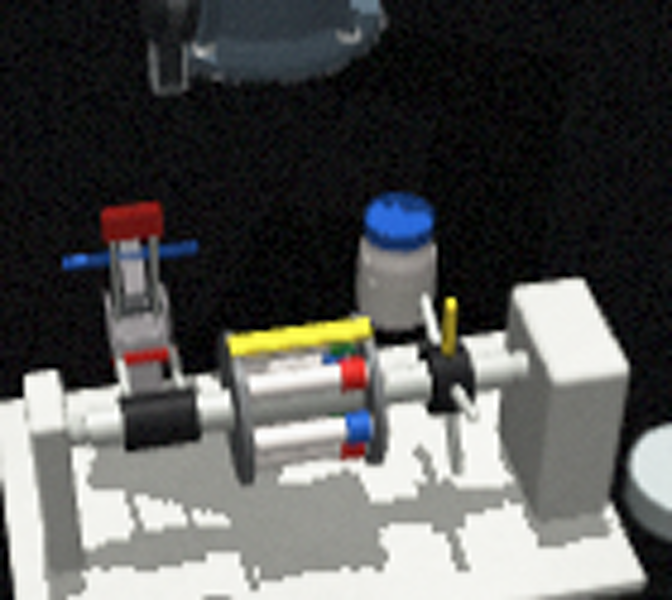

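The mark and yellow peg point straight up (peg tip at about (449,300) in the crop), the latch is still open. Next, push the claw bar's drum-side end.

```bash
echo '0,0,3.5,0,0
0,0,3.5,0,0
0,0,3,0,0
0,0,0.3,0,0
0,0,0,0,0' > rows.txt && python3 jog.py rows.txt; python3 st.py; echo '0,0.8,0,0,0
0,0.8,0,0,0
0,0.6,-0.2,0,0
0,0.6,-0.1,0,0
0,0.6,0,0,0' > rows.txt && python3 jog.py rows.txt; python3 st.py; echo '0,0.6,0,0,0
0,0,0,0,0
0,0,0,0,0' > rows.txt && python3 jog.py rows.txt; python3 st.py; python3 ang.py
```

```text
time: 7.3
tcp_pos: [0.4834, -0.1267, 0.1458]
eef_rot: [-2.174, -2.262, 0.002]
ft_force: [0.7, 0.5, 0.4]
grip_width: 0.0003
gripper_force: 0.0
t 7.3 loc [-134.7  -51.2  145.8] F [0.7 0.5 0.4] yawerr 0.0007
time: 7.72
tcp_pos: [0.5194, -0.1271, 0.1519]
eef_rot: [2.176, 2.261, 0.002]
ft_force: [-0.7, -0.4, -0.2]
grip_width: 0.0001
gripper_force: 0.2
t 7.72 loc [-98.8 -53.  151.9] F [-0.7 -0.4 -0.2] yawerr -0.001
time: 7.97
tcp_pos: [0.5241, -0.1266, 0.1503]
eef_rot: [2.178, 2.263, 0.001]
ft_force: [-0.4, 0.5, 0.3]
grip_width: -0.0002
gripper_force: 0.0
t 7.97 loc [-94.  -52.7 150.3] F [-0.4  0.5  0.3] yawerr -0.0009
y [  1.  88. 148.] 9 32 gap 0.0014 angle 1.3
r [ 18.  26. 140.] 12 31 gap 0.0005 angle 30.6
r [28. 26. 86.] 12 10 gap 0.003 angle 130.6
b [ 35.  26. 113.] 8 28 gap 0.0009 angle 84.4
```

In the tool's units: -0.035 m is -3.5, -0.03 m is -3.

```bash
echo '0,-1.2,0,0,0
0,0,-3,0,0
0,0,-3.5,0,0
0,0,-3,0,0
0,0,0,0,0' > rows.txt && python3 jog.py rows.txt; python3 st.py; python3 ang.py
python3 - <<'E'
from h import *
im=cv2.imread('pics/s_last.png'); cv2.imwrite('pics/s4.png',cv2.resize(im[140:220,195:285],None,fx=7,fy=7,interpolation=2))
E
```

```text
time: 8.48
tcp_pos: [0.5147, -0.1286, 0.251]
eef_rot: [2.171, 2.255, 0.006]
ft_force: [0.4, 0.1, 0.6]
grip_width: -0.0
gripper_force: 0.0
t 8.48 loc [-103.5  -54.3  251. ] F [0.4 0.1 0.6] yawerr -0.0012
y [  1.  88. 148.] 9 32 gap 0.0014 angle 1.3
r [ 18.  26. 140.] 12 33 gap 0.0009 angle 31.0
r [28. 26. 86.] 12 10 gap 0.003 angle 130.6
b [ 35.  26. 113.] 8 27 gap 0.001 angle 85.0
```

View pics/s4.png

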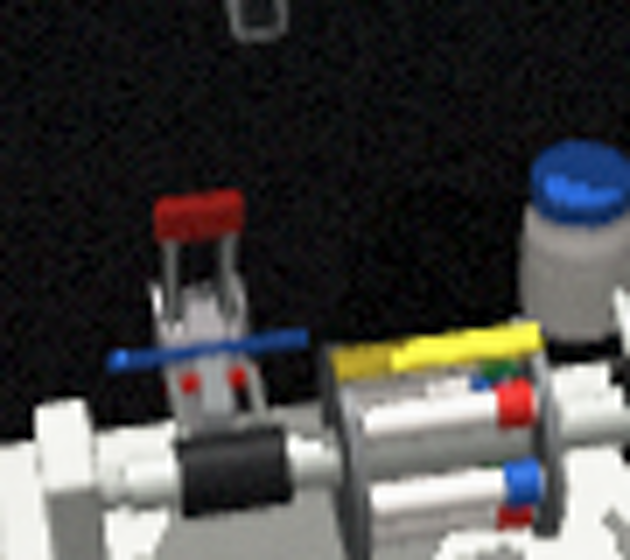

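The claw lies over the keeper (red ends visible at both sides of it, (190,382) and (238,378)), lever still standing. Go to the lever's far side.

In the tool's units: 0.029 m is 2.9, 0.028 m is 2.8.

```bash
echo '-1.6,2.9,0,0,0
-1.6,2.9,0,0,0
0,0,0,0,0
0,0,2.8,0,0
0,0,2.8,0,0' > rows.txt && python3 jog.py rows.txt; echo '0,0,0,0,0' > rows.txt && python3 jog.py rows.txt; python3 st.py; echo '0,-0.8,0,0,0
0,-0.8,0,0,0
0,-0.8,0,0,0
0,-0.8,0,0,0
0,0,0,0,0' > rows.txt && python3 jog.py rows.txt; python3 st.py
```

```text
time: 9.0
tcp_pos: [0.579, -0.1591, 0.1959]
eef_rot: [2.167, 2.247, 0.017]
ft_force: [17.6, -3.9, 23.7]
grip_width: 0.0
gripper_force: 0.0
time: 9.08
tcp_pos: [0.5803, -0.1592, 0.1942]
eef_rot: [2.166, 2.246, 0.019]
ft_force: [9.9, 1.3, 20.2]
grip_width: -0.0
gripper_force: 11.0
t 9.08 loc [-39.2 -87.5 194.2] F [ 9.9  1.3 20.2] yawerr -0.0031
time: 9.5
tcp_pos: [0.5518, -0.1608, 0.2022]
eef_rot: [2.158, 2.237, 0.027]
ft_force: [8.5, 8.2, 53.2]
grip_width: -0.0002
gripper_force: 26.8
t 9.5 loc [-67.8 -88.  202.2] F [ 8.5  8.2 53.2] yawerr -0.0031
```

Run:
```python
from h import *
a=ctrl.camera('scene')[:,:,::-1]; w=ctrl.camera('wrist')[:,:,::-1]
A=cv2.resize(a[110:220,195:285],None,fx=4.4,fy=4.4,interpolation=2)
B=cv2.resize(w,None,fx=.75,fy=.75)
cv2.imwrite('pics/s5.png',np.hstack([A,cv2.copyMakeBorder(B,0,A.shape[0]-B.shape[0],0,0,0)]))
```

```text
(no output)
```

View pics/s5.png

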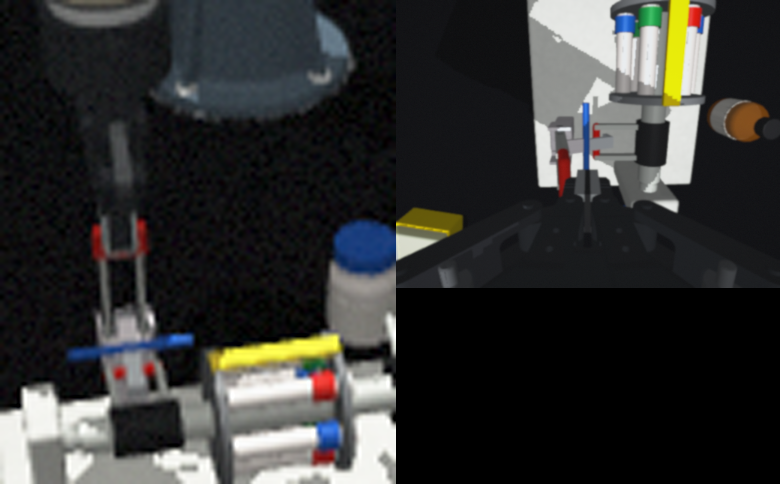

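The scene view shows the fingertip on the plate's top edge (plate around (120,240)); the lever had evidently been tipped further back. Back off and re-measure.

The rows are not in the units I measure in: shifts go in cm and turns go in units of 0.2 rad. I convert before sending: -0.03 m is -3, 0.035 m is 3.5.

```bash
echo '0,0,-2,0,0
0,0,-3,0,0
0,3.5,0,0,0
0,3.5,0,0,0
0,0,0,0,0' > rows.txt && python3 jog.py rows.txt; python3 st.py
python3 - <<'E'
from h import *
t=ctrl.camera_params('top'); s=ctrl.camera_params('scene')
a=ctrl.camera('top')[:,:,::-1].copy(); b=ctrl.camera('scene')[:,:,::-1].copy()
for c in 'rby':
  for n,im,box in(('t',a,(192,145,304,222)),('s',b,(195,150,325,240))):
    for q in blobs(im,c,box): print(n,c,q[0],q[1].round(1))
cv2.imwrite('pics/s6.png',cv2.resize(b[110:220,195:285],None,fx=5,fy=5,interpolation=2))
E
```

```text
time: 10.02
tcp_pos: [0.6135, -0.1555, 0.2386]
eef_rot: [2.175, 2.261, 0.005]
ft_force: [0.4, -0.5, 0.0]
grip_width: 0.0
gripper_force: 0.0
t 10.02 loc [ -5.8 -85.2 238.6] F [ 0.4 -0.5  0. ] yawerr -0.0002
t r 12 [240.5 164. ]
s r 39 [218.1 163.2]
s r 4 [228.5 193.5]
s r 4 [221.5 194.5]
s r 33 [268.1 197.2]
s r 10 [268.  213.5]
t b 8 [240.5 160.5]
s b 142 [277.6 165.7]
s b 27 [232.4 187.1]
s b 28 [214.9 189.4]
s b 28 [269.3 208.2]
t y 9 [221.4 169.2]
t y 30 [240.3 168.4]
t y 26 [258.2 167.8]
s y 32 [288.1 188. ]
s y 136 [257.2 189.6]
```

```bash
echo '0,-0.5,2.8,0,0
0,0,2.8,0,0
0,0,0,0,0
0,-0.9,0,0,0
0,-0.9,0,0,0' > rows.txt && python3 jog.py rows.txt; python3 st.py; echo '0,-0.9,0,0,0
0,-0.9,0,0,0
0,-0.9,0,0,0
0,-0.9,0,0,0
0,0,0,0,0' > rows.txt && python3 jog.py rows.txt; python3 st.py
```

```text
time: 10.53
tcp_pos: [0.5848, -0.1563, 0.1836]
eef_rot: [-2.178, -2.263, 0.0]
ft_force: [-0.0, 0.5, 0.4]
grip_width: -0.0004
gripper_force: 0.0
t 10.53 loc [-34.6 -84.8 183.6] F [-0.   0.5  0.4] yawerr -0.001
time: 10.95
tcp_pos: [0.5477, -0.1574, 0.184]
eef_rot: [-2.179, -2.262, 0.001]
ft_force: [0.4, -0.4, -0.1]
grip_width: 0.0
gripper_force: 0.0
t 10.95 loc [-71.7 -84.4 184. ] F [ 0.4 -0.4 -0.1] yawerr -0.0018
```

```bash
echo '0,-1.1,-0.3,0,0
0,-1.1,-0.3,0,0
0,-1,0.1,0,0
0,-1,0.3,0,0
0,0,0,0,0' > rows.txt && python3 jog.py rows.txt; python3 st.py; echo '0,-1,0.5,0,0
0,-0.9,0.6,0,0
0,-0.7,0.8,0,0
0,-0.6,0.8,0,0
0,0,0,0,0' > rows.txt && python3 jog.py rows.txt; python3 st.py
```

```text
time: 11.37
tcp_pos: [0.5048, -0.1585, 0.1849]
eef_rot: [-2.177, -2.26, 0.002]
ft_force: [-0.2, 0.5, -0.6]
grip_width: -0.0001
gripper_force: 0.0
t 11.37 loc [-114.6  -83.8  184.9] F [-0.2  0.5 -0.6] yawerr -0.0017
time: 11.78
tcp_pos: [0.4737, -0.1597, 0.1572]
eef_rot: [-2.177, -2.26, 0.002]
ft_force: [0.8, 0.5, -0.5]
grip_width: -0.0004
gripper_force: 0.0
t 11.78 loc [-145.7  -83.8  157.2] F [ 0.8  0.5 -0.5] yawerr -0.0016
```

```bash
echo '0,-0.5,1,0,0
0,-0.4,1,0,0
0,-0.3,1,0,0
0,-0.2,0.8,0,0
0,0,0.3,0,0' > rows.txt && python3 jog.py rows.txt; python3 st.py; echo '0,0,0.4,0,0
0,0,0.2,0,0
0,0,0,0,0' > rows.txt && python3 jog.py rows.txt; python3 st.py
python3 - <<'E'
from h import *
b=ctrl.camera('scene')[:,:,::-1]; w=ctrl.camera('wrist')[:,:,::-1]
A=cv2.resize(b[130:220,195:285],None,fx=4.3,fy=4.3,interpolation=2)
B=cv2.resize(w,None,fx=.75,fy=.75)
cv2.imwrite('pics/s7.png',np.hstack([A,cv2.copyMakeBorder(B,0,A.shape[0]-B.shape[0],0,0,0)]))
E
```

```text
time: 12.2
tcp_pos: [0.4614, -0.1607, 0.1166]
eef_rot: [-2.178, -2.262, 0.001]
ft_force: [-0.2, 0.3, 0.9]
grip_width: 0.0
gripper_force: 0.1
t 12.2 loc [-158.1  -84.4  116.6] F [-0.2  0.3  0.9] yawerr -0.0013
time: 12.45
tcp_pos: [0.4622, -0.1616, 0.114]
eef_rot: [2.177, 2.263, -0.001]
ft_force: [-4.7, 0.1, 20.5]
grip_width: 0.0002
gripper_force: 10.1
t 12.45 loc [-157.3  -85.3  114. ] F [-4.7  0.1 20.5] yawerr -0.0002
```

View pics/s7.png

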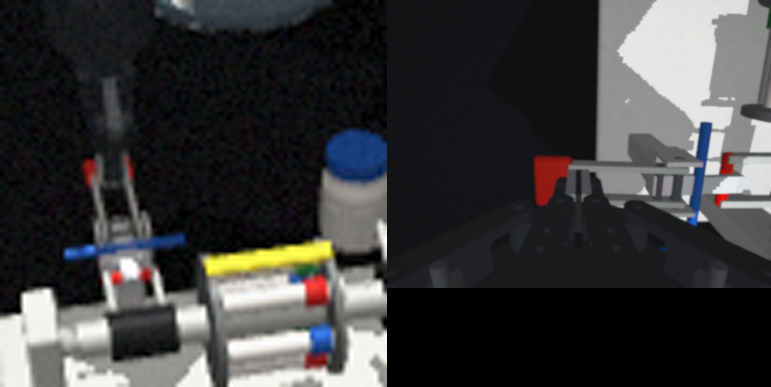

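The lever is down, with the fingers on it (wrist view: red plate at (553,180)), and the claw lies over the keeper. Lift off and verify.

In the tool's units: -0.04 m is -4, -0.035 m is -3.5.

```bash
echo '0,0,-2,0,0
0,0,-3.5,0,0
0,0,-4,0,0
0,-3,-3,0,0
0,-4,0,0,0' > rows.txt && python3 jog.py rows.txt;echo '0,-3,0,0,0
0,0,0,0,0
0,0,0,0,0' > rows.txt && python3 jog.py rows.txt; python3 st.py
python3 - <<'E'
from h import *
t=ctrl.camera_params('top'); s=ctrl.camera_params('scene')
a=ctrl.camera('top')[:,:,::-1].copy(); b=ctrl.camera('scene')[:,:,::-1].copy()
for c in 'rby':
  for n,im,box in(('t',a,(192,145,304,222)),('s',b,(195,150,325,240))):
    for q in blobs(im,c,box): print(n,c,q[0],q[1].round(1))
for n,X in(('plate0',W(-.177,-.085,.116)),('plate.1',W(-.1766,-.085,.124)),('mark',W(0,0,.16)),('hook',W(-.0535,-.085,.116))): print(n,proj(t,X).round(1),proj(s,X).round(1))
A=cv2.resize(b[130:220,195:285],None,fx=4.3,fy=4.3,interpolation=2); B=cv2.resize(a[150:225,230:305],None,fx=5.16,fy=5.16,interpolation=2)
cv2.imwrite('pics/s8.png',np.hstack([A,B]))
E
```

```text
time: 12.97
tcp_pos: [0.3981, -0.1672, 0.2417]
eef_rot: [2.163, 2.254, 0.004]
ft_force: [-0.1, -1.4, -0.7]
grip_width: -0.0001
gripper_force: 0.0
time: 13.22
tcp_pos: [0.3615, -0.1644, 0.2364]
eef_rot: [2.18, 2.261, 0.0]
ft_force: [0.6, -0.2, 0.9]
grip_width: 0.0003
gripper_force: 0.0
t 13.22 loc [-258.   -84.2  236.4] F [ 0.6 -0.2  0.9] yawerr -0.0029
t r 12 [240.5 164. ]
t r 4 [272.  186.8]
t r 32 [276.3 220. ]
s r 57 [219.7 168.9]
s r 6 [221.5 194. ]
s r 6 [228.5 193. ]
s r 33 [268.1 197.2]
s r 10 [268.  213.5]
t b 8 [240.5 160.5]
t b 20 [241.5 180. ]
t b 29 [274.  193.1]
s b 149 [277.7 165.5]
s b 28 [232.1 185.7]
s b 30 [215.8 187.9]
s b 27 [269.2 208.3]
t y 9 [221.4 169.2]
t y 94 [248.7 168.3]
s y 32 [288.1 188. ]
s y 138 [257.  189.6]
plate0 [276.  222.5] [220.2 167. ]
plate.1 [276.1 222.2] [220.  165.1]
mark [248.7 168.1] [257.8 188.8]
hook [274.5 185.5] [225.6 192.3]
```

View pics/s8.png

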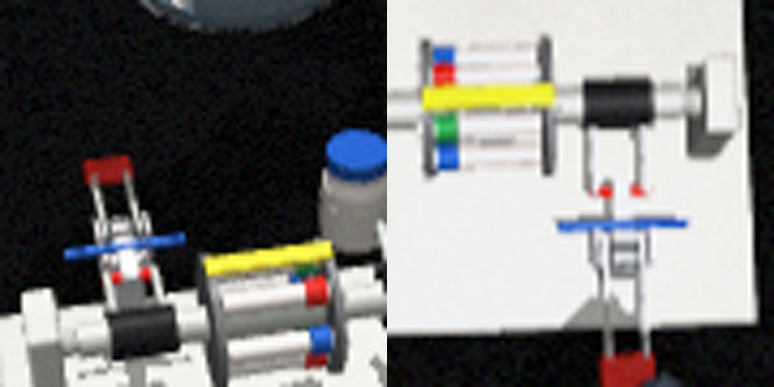

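Mark up, claw over the keeper, red plate level towards the robot, and the gripper is clear at z ≈ 0.24 m. Handing in.

```bash
python3 -c "
from workcell import ctrl
print(ctrl.sign_off())"
```

```text
the job is handed in; nothing more can be done
None
```

I handed the job in with the mark within about 1–2 degrees of straight up, the claw over the keeper, and the lever down at level, all read from the camera views; the hand-in call gave no verdict. Before the lever swing, a fingertip briefly sat on the lever plate's edge at about 54 N wrist force, so I backed off and redid the approach.

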